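# Take the worn drum off the twin bobbin sander

## Robot

A 7-joint arm with a two-finger parallel gripper is mounted at the origin on a cart in front of the work surface, level with it; the furniture and walls round the work are solid. World frame = base frame: x ahead of the robot, y to its left, z up, the work surface at z = 0. Lengths are in mm, angles in rad, forces in N, time in s.
With the tool pointing down it reaches from about 425 to 875 mm from the base axis. Payload 8.4 kg.
Tool frame: the origin (TCP) lies at the very end of the fingers, on their centre line; the grasp point (between the pads) lies 19 mm behind it; z points along the fingers, y is the direction in which the jaws open and shut (so a half turn about z gives the same grasp; the last joint's range is limited). The gripper opens to 85 mm and grips with 20 to 120 N. Pads are 22 mm wide; open, the fingers measure 114 mm over their backs; the gripper's body (76 mm by 85 mm) begins 54 mm behind the grasp point. The pads swing forward as they close: fully open they stand 13 mm farther back than shut.
Start: joints at [1.199, 0.333, 0.04, 1.465, -0.013, 1.343, -0.059], TCP at [175.107, -625.94, 231.308] pointing down, gripper open.
Joint ranges: [-2.58, 2.58], [-0.38, 2.09], [-1.3, 1.39], [0.25, 2.4], [-1.5, 4.64], [0.08, 2.09], [-2.65, 2.65]. Speed limits (rad/s): [2.22, 2.22, 2.79, 2.79, 3.14, 3.14, 3.14].

## Interface

Orientations are given as a unit quaternion [w, x, y, z].
In Python, from station import robot gives the robot as it stands.
- The arm moves only by the shell command python3 -m crank 'ROWS' [OPENING] [FORCE]. ROWS is JSON, a list of rows, each an object with "xyz": the shift along the world's x, y, z in cm, a list of three; "twist": the turn about the world's z in degrees. A call has 1 to 20 rows; each row is the pose to reach, as a shift and turn from the pose commanded when the call began; what a row does not reach only later rows make up. A row lasts 1/10 s, in which the tool goes at most 50 mm and 8.59 degrees, less where a joint would pass 70% of its speed; a pose out of reach is approached as far as the arm can. A call with a gripper value outside its range is refused whole. OPENING is the closure, from -1 (fully open) to 1 (shut), set as the call begins (- or left out, the last holds). The fingers move at their own pace and stop on an object; FORCE is the grip in N (left out, the last holds). Time passes only in rows, so rows that repeat a pose let the fingers close. It gives the time, the measured TCP pose, the force and the opening at its end, in the units of the state.
- robot.read_state(): the state, without advancing time (a new reading comes with each control period).
- robot.capture(name): name is "scene" or "side" or "wrist"; returns (picture, depth): 384x512x3 uint8, red, green, blue; 384x512 float32, mm along the optical axis (not along the pixel's ray), 0 where there is no reading.
- robot.camera_params(name): a dict with "fov_y" (degrees; the focal length in pixels is half the picture's height over the tangent of half this angle, whatever the lens; pixels are square), "cx", "cy" (the principal point, pixels), "k1" (the pictures are not rectified: a ray, as slopes to the right and down, at radius r is drawn at 1 + k1 r^2 times it, then the intrinsics apply), "extrinsics" (4x4, takes a point from camera to world coordinates). Camera axes: x right, y down, z forward; pixel columns grow to the right and rows downward; lengths in mm; the calibration is good to about 2 mm. A picture is of the moment at which its call begins: read the wrist's pose just before it. camera_params takes no time and is no camera call; for the wrist camera it gives the pose at the moment of the call.
- robot.close_job(): hands the job in, once; it reports no verdict.
The state is a dict: "time": time; "joint_positions": joint angles; "joint_velocities": joint speeds; "joint_torque": joint torques, N m; "tcp_pos": TCP position; "tool_rot": TCP orientation; "contact_force": force on the tool from outside, world axes, zero at the start; "torque": the same for the moment, N m; "grip_width": finger opening in mm.
Only numpy, scipy, OpenCV 4.12 (cv2) and the standard library are available. Lean on these libraries where they do the work, as an engineer would, in place of code of your own. Each camera call takes 0.05 s, during which the arm holds its last target.

## Task

Take the worn, dark grey drum off the twin-spindle sander and put it in the white tray together with its hand nut. One of the two nuts has a left-hand thread and they look alike, so feel which way yours gives and do not force it against its stop. Leave the rust-red drum and its nut in place, set the worn drum down without dropping it, and do not disturb the sherd lying between the sander and the tray.

Things in the scene. Friction and masses are not known exactly. Their poses are not given: they have to be found in the camera images.
- sander: bench sander, a blue-grey box 182 mm (x) by 290 mm (y) by 55 mm high with a flat light-grey table, fixed to the desk; origin under its centre at desk level, z up. Its two upright spindles stand 75 mm to either side of its centre along its y axis.
- spindle_left_seat (a point): centre of the seat of the left spindle (+y side), on its axis, where a drum's underside rests: 65 mm above the desk, 10 mm above the sander's table; z up. The steel spindle stands up 66 mm from it, 32 mm thick below the thread.
- spindle_right_seat (a point): centre of the seat of the right spindle (-y side), on its axis, where a drum's underside rests: 65 mm above the desk, 10 mm above the sander's table; z up. The steel spindle stands up 66 mm from it, 32 mm thick below the thread.
- spindle_left (a joint): wind-up of the left spindle, rad, 0 at rest, positive anticlockwise from above. The drive holds a spindle but gives like a spring, about 10 N m per rad, and springs back. Turned the wrong way a nut meets a hard stop within about 9 degrees and winds its spindle up; the right way it turns easily, under 0.2 N m.
- spindle_right (a joint): the same for the right spindle. On both, the thread is coarse: turned the right way from tight, a nut is free to lift from about 70 to 125 degrees on; short of that the thread still holds it down (1 to 2 mm of play).
- nut_left_center (a point): hand nut on the left (+y) spindle at the start: grey knurled round cap 52 mm across, 38 mm high, black disc with a white mark on top. Point: its centre, 19 mm above its underside, which rests on the drum; z up along its axis. One nut loosens anticlockwise seen from above, the other clockwise; nothing shows which. It weighs 0.25 kg. A quarter turn frees it; then lift it straight up, 35 mm or more.
- nut_right_center (a point): hand nut on the right (-y) spindle at the start: grey knurled round cap 52 mm across, 38 mm high, black disc with a white mark on top. Point: its centre, 19 mm above its underside, which rests on the drum; z up along its axis. One nut loosens anticlockwise seen from above, the other clockwise; nothing shows which. It weighs 0.25 kg. A quarter turn frees it; then lift it straight up, 35 mm or more.
- worn_drum_center (a point): centre of the worn drum: dark grey, 62 mm in diameter, 45 mm high, 35 mm bore, 0.15 to 0.31 kg, on the left or the right spindle (it varies) under that spindle's nut. Point: half-way up, on its axis; z up. Grip its side once the nut is off. Lift it straight up by 75 mm or more to clear the spindle.
- fresh_drum_center (a point): centre of the other drum, same size, rust red, still good, under the other nut; it stays
- parts_tray: white open tray 250 mm (x) by 160 mm (y), 32 mm high, walls and floor 4 mm thick, fixed to the desk; origin under its centre at desk level, z up
- tray_floor (a point): centre of the tray's inner floor, 4 mm above the desk
- sherd_b4: loose grey-brown sherd, 69x64x14 mm, lying on the desk between sander and tray; a bystander, leave it where it lies
There are look-alikes about, which are no part of the job. What is shaped like the part that bears worn_drum_center but purple is not meant. What is shaped like the part that bears nut_left_center but pink is not meant.

How it is judged (in metres and radians):
On the way:
1. the hand nut over the worn drum is off its spindle (((horizontal distance between worn_drum_center and spindle_left_seat below 0.02 m and distance between nut_left_center and spindle_left_seat above 0.09 m) or (horizontal distance between worn_drum_center and spindle_right_seat below 0.02 m and distance between nut_right_center and spindle_right_seat above 0.09 m))), for 0.1 s.
At the end, for the whole second after the job is handed in: The worn drum and the nut that held it lie at rest on the tray's floor (each centre inside the tray, within 105 mm along and 60 mm across from its middle, less than 45 mm above its underside); the fresh drum and its own nut are still on their spindle (within 6 mm of its axis, nut not lifted) (x of worn_drum_center in the frame of parts_tray between -0.105 and 0.105 m and y of worn_drum_center in the frame of parts_tray between -0.06 and 0.06 m and z of worn_drum_center in the frame of parts_tray below 0.045 m and ((horizontal distance between each of fresh_drum_center, nut_right_center and spindle_right_seat below 0.006 m and z of nut_right_center in the frame of spindle_right_seat below 0.07 m and x of nut_left_center in the frame of parts_tray between -0.105 and 0.105 m and y of nut_left_center in the frame of parts_tray between -0.06 and 0.06 m and z of nut_left_center in the frame of parts_tray below 0.045 m) or (horizontal distance between each of fresh_drum_center, nut_left_center and spindle_left_seat below 0.006 m and z of nut_left_center in the frame of spindle_left_seat below 0.07 m and x of nut_right_center in the frame of parts_tray between -0.105 and 0.105 m and y of nut_right_center in the frame of parts_tray between -0.06 and 0.06 m and z of nut_right_center in the frame of parts_tray below 0.045 m)) and linear speed of each of worn_drum, nut_left, nut_right below 0.03 m/s); the robot touches nothing.
It fails at once if a nut was forced against its stop (spindle wound up more than 0.3 rad, about 3 N m) (value of joint any of spindle_left, spindle_right above 0.3 rad or value of joint any of spindle_left, spindle_right below -0.3 rad).
It fails at once if the fresh drum was moved more than 12 mm (distance of fresh_drum_center from where it was at the start of the episode above 0.012 m).
It fails at once if the worn drum was dropped (falling freely faster than 0.7 m/s) (contact force between worn_drum and the fingers below 0.05 N and linear speed of worn_drum above 0.7 m/s).
It fails at once if the loose sherd was moved more than 30 mm (distance of sherd_b4 from where it was at the start of the episode above 0.03 m).
It also fails if it takes over 64 s, if anything falls off the work surface, if the arm or the gripper's body presses on something with over 40 N, if the wrist force passes 120 N, or if a joint passes its speed limit or range.

## Working session

There is one attempt and no reset: what is moved stays moved. The work goes in short steps, Python scripts to look and compute and a shell command to move; the robot and the scene stay as the last step left them, time stands still between calls to the robot, and variables do not carry over. Pictures are saved under pics/ and viewed, and the job is handed in when it is done.

```bash
ls; mkdir -p pics; python3 - <<'E'
from station import robot
import cv2
s=robot.read_state()
print(s)
for n in ("scene","side","wrist"):
    p=robot.camera_params(n); print(n,p)
    im,d=robot.capture(n)
    import numpy as np
    np.savez(f"{n}0.npz",im=im,d=d,E=p["extrinsics"])
    cv2.imwrite(f"pics/{n}0.png",im[:,:,::-1])
E
```

```text
pics
{'time': 0.0, 'joint_positions': array([ 1.19880055,  0.33394929,  0.03989265,  1.46630454, -0.0133855 ,
        1.34328004, -0.05847302]), 'joint_velocities': array([ 5.27314022e-05,  1.24463539e-03,  7.40434897e-04,  2.88226807e-04,
       -1.70835971e-04, -1.93750842e-03, -8.19770446e-05]), 'joint_torque': array([-7.75474364e-04, -6.58566928e+01,  1.36503294e+00, -4.05560553e+01,
        1.68582617e-02,  1.26668237e-02, -4.45311730e-05]), 'tcp_pos': array([ 174.95620118, -625.52847682,  230.38043639]), 'tool_rot': array([-8.17972948e-04,  9.90712228e-01,  1.35972719e-01, -1.80471043e-04]), 'contact_force': array([-0.21392192, -0.76123733,  0.16727156]), 'torque': array([ 0.04471316, -0.00165784, -0.03075836]), 'grip_width': 85.71682339750396}
scene {'fov_y': 50.92426160582703, 'cx': 255.0085679568832, 'cy': 197.12453148050668, 'k1': -0.0636428140526903, 'extrinsics': array([[-7.41598285e-01, -3.63382212e-01,  5.63901899e-01,
        -1.31907248e+02],
       [-6.70522041e-01,  4.27564238e-01, -6.06291196e-01,
         6.36762828e+02],
       [-2.07888503e-02, -8.27733164e-01, 
[... 370 characters left out ...]
.38339738e-01, -8.42692666e-01,
         8.84087668e+02],
       [ 2.06354684e-02, -8.42452620e-01, -5.38375112e-01,
         6.73266795e+02],
       [ 0.00000000e+00,  0.00000000e+00,  0.00000000e+00,
         1.00000000e+00]])}
wrist {'fov_y': 65.96302792265905, 'cx': 254.1065345965077, 'cy': 190.03569648167948, 'k1': -0.001114167146256103, 'extrinsics': array([[ 2.68497293e-01, -9.15122676e-01, -3.00765177e-01,
         2.53039049e+02],
       [-9.63279894e-01, -2.55406035e-01, -8.28227205e-02,
        -6.03855581e+02],
       [-1.02429149e-03,  3.11958724e-01, -9.50095103e-01,
         3.72367044e+02],
       [ 0.00000000e+00,  0.00000000e+00,  0.00000000e+00,
         1.00000000e+00]])}
```

View pics/scene0.png

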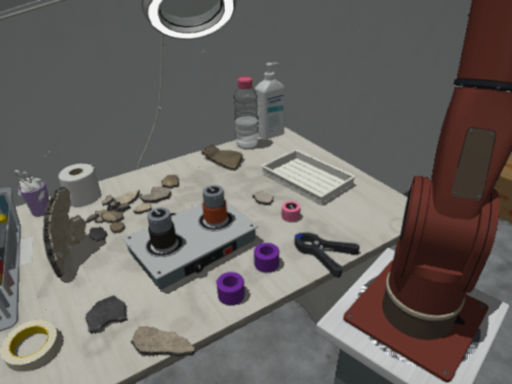

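View pics/side0.png

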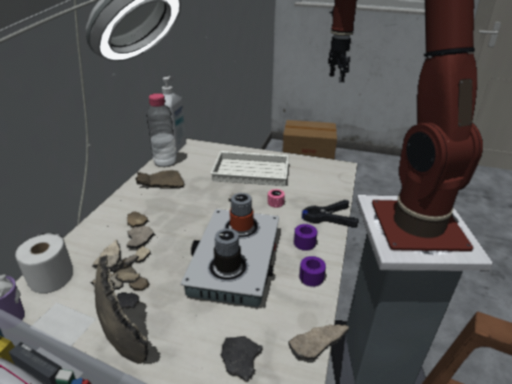

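View pics/wrist0.png

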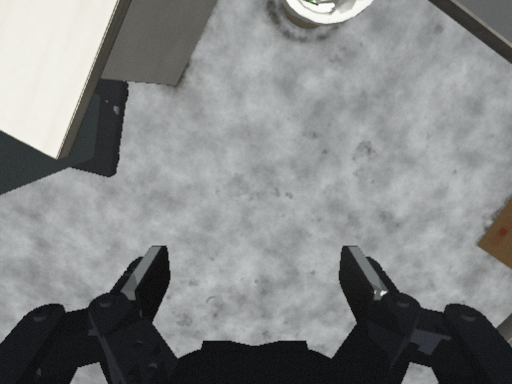

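```bash
cat > h.py <<'E'
import numpy as np, cv2
from station import robot
def intr(p): 
    f=192/np.tan(np.radians(p["fov_y"])/2); return f,p["cx"],p["cy"],p["k1"]
def ray(p,u,v,E=None):
    f,cx,cy,k=intr(p); K=np.array([[f,0,cx],[0,f,cy],[0,0,1.]])
    q=cv2.undistortPoints(np.array([[[u,v]]],float),K,np.array([k,0,0,0,0.]))[0,0]
    E=p["extrinsics"] if E is None else E
    return E[:3,3],E[:3,:3]@np.array([q[0],q[1],1.])
def atz(p,u,v,z,E=None):
    o,d=ray(p,u,v,E); return o+d*(z-o[2])/d[2]
def tri(a,b):
    (o1,d1),(o2,d2)=a,b
    s=np.linalg.lstsq(np.c_[d1,-d2],o2-o1,rcond=None)[0]
    x,y=o1+s[0]*d1,o2+s[1]*d2
    return (x+y)/2,np.linalg.norm(x-y)
def cloud(p,d,E=None):
    f,cx,cy,k=intr(p);K=np.array([[f,0,cx],[0,f,cy],[0,0,1.]])
    v,u=np.mgrid[:384,:512]
    q=cv2.undistortPoints(np.stack([u,v],-1).reshape(-1,1,2).astype(float),K,np.array([k,0,0,0,0.])).reshape(384,512,2)
    E=p["extrinsics"] if E is None else E
    P=np.dstack([q*d[...,None],d])@E[:3,:3].T+E[:3,3]
    P[d==0]=np.nan
    return P
def project(p,X,E=None):
    f,cx,cy,k=intr(p);K=np.array([[f,0,cx],[0,f,cy],[0,0,1.]])
    E=p["extrinsics"] if E is None else E
    R=E[:3,:3].T; t=-R@E[:3,3]
    return cv2.projectPoints(np.array(X,float).reshape(-1,1,3),cv2.Rodrigues(R)[0],t,K,np.array([k,0,0,0,0.]))[0].reshape(-1,2)
E
python3 - <<'E'
from h import *
for n,(x0,y0,x1,y1) in {"scene":(120,140,370,280),"side":(170,140,350,310)}.items():
    z=np.load(f"{n}0.npz"); im=z["im"]
    c=cv2.resize(im[y0:y1,x0:x1],None,fx=3.2,fy=3.2,interpolation=cv2.INTER_CUBIC)
    cv2.imwrite(f"pics/{n}0c.png",c[:,:,::-1])
    P=cloud(robot.camera_params(n),z["d"])
    g=np.zeros(0)
    m=P[...,2]
    # lamp & heights>
    pts=P[(m>200)&(P[...,0]>200)&(P[...,0]<1200)&(abs(P[...,1])<700)]
    print(n,len(pts)); 
    if len(pts): print(np.percentile(pts,[0,5,50,95,100],axis=0).round())
    f=P.reshape(-1,3)
    for k in (0,1): pass
    tab=f[(f[:,2]>52)&(f[:,2]<58)&(f[:,0]>200)&(f[:,0]<900)]
    print(len(tab), cv2.minAreaRect(tab[:,:2].astype(np.float32)), np.median(tab[:,2]))
E
```

```text
scene 33809
[[ 226. -700.  200.]
 [ 799. -595.  217.]
 [ 977.  -16.  370.]
 [1067.  306.  529.]
 [1093.  383.  589.]]
4381 ((656.8167724609375, -565.1044921875), (486.62548828125, 2342.47802734375), 0.046141110360622406) 54.71868961284292
side 26448
[[ 200. -700.  200.]
 [ 752. -559.  218.]
 [ 949.  -52.  387.]
 [1022.  200.  580.]
 [1043.  319.  613.]]
4630 ((590.10791015625, -842.5811767578125), (2790.93212890625, 516.9671630859375), 84.51770782470703) 55.50640751642351
```

View pics/scene0c.png

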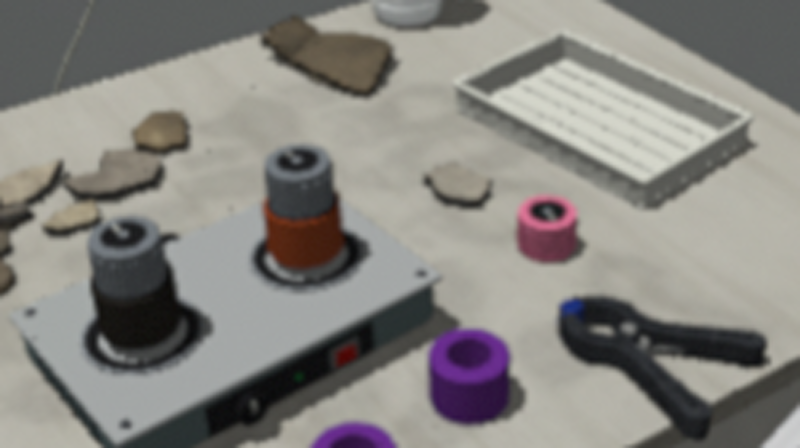

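View pics/side0c.png

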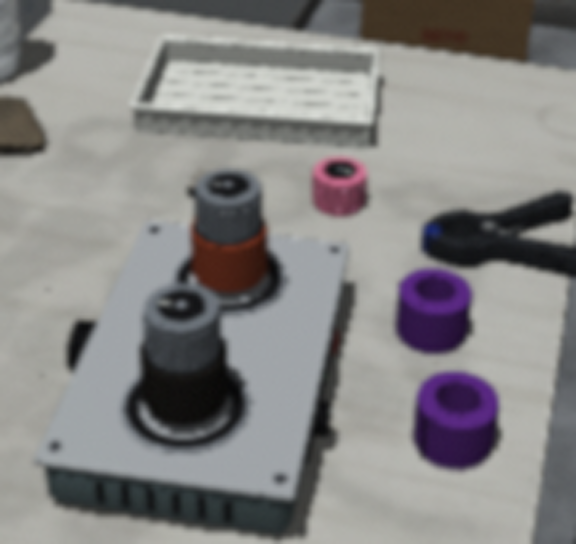

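```bash
python3 - <<'E'
from h import *
for n in ("scene","side"):
    z=np.load(f"{n}0.npz"); im=z["im"]
    P=cloud(robot.camera_params(n),z["d"])
    f=P.reshape(-1,3)
    print(n)
    # lamp: light white points high
    H=f[(f[:,2]>300)&(f[:,0]>300)&(f[:,0]<850)&(f[:,1]>-400)&(f[:,1]<500)]
    print("high",len(H), np.percentile(H,[0,5,50,95,100],axis=0).round() if len(H) else "")
    if n=="scene": pts=[(160,216),(213,192),(160,226),(213,200),(165,240),(214,213),(262,197),(308,178),(130,237),(255,225),(190,270)]
    else: pts=[(227,236),(239,199),(228,255),(240,217),(251,167),(200,298),(279,215)]
    for u,v in pts: print((u,v),P[v,u].round(1), z["d"][v,u])
    tab=f[(f[:,2]>50)&(f[:,2]<60)&(f[:,0]>350)&(f[:,0]<760)&(f[:,1]>-250)&(f[:,1]<350)]
    print("table",len(tab), cv2.minAreaRect(tab[:,:2].astype(np.float32)), np.median(tab[:,2]))
    nt=f[(f[:,2]>140)&(f[:,2]<160)&(f[:,0]>350)&(f[:,0]<760)&(f[:,1]>-250)&(f[:,1]<350)]
    print("nut tops",len(nt),np.median(nt,axis=0))
E
```

```text
scene
high 3038 [[ 686. -209.  423.]
 [ 720. -191.  439.]
 [ 803. -116.  498.]
 [ 844.    7.  549.]
 [ 850.  310.  583.]]
(160, 216) [525.9 247.3 147.1] 910.86194
(213, 192) [505.9 101.7 147.6] 987.49255
(160, 226) [514.7 258.7 130.9] 906.6802
(213, 200) [495.3 113.  134.5] 982.07837
(165, 240) [508.7 256.5  91.6] 926.7205
(214, 213) [494.3 114.6  96.5] 1001.86584
(262, 197) [ 535.6 -111.7    9.6] 1211.0239
(308, 178) [ 500.4 -297.9    3.5] 1307.54
(130, 237) [623.9 283.9  55. ] 995.5285
(255, 225) [420.   46.   55.8] 1024.3047
(190, 270) [446.2 243.6  26.9] 935.53796
table 4153 ((532.2605590820312, 168.22674560546875), (293.0279235839844, 200.0876922607422), 80.36726379394531) 54.64590806830881
nut tops 505 [522.1871127  228.07798734 146.36830397]
side
high 5368 [[ 674. -206.  422.]
 [ 710. -181.  449.]
 [ 804.  -62.  539.]
 [ 846.  260.  600.]
 [ 850.  312.  612.]]
(227, 236) [535.5 249.8 150.2] 815.7982
(239, 199) [518.3 105.9 150. ] 937.1951
(228, 255) [532.7 270.  114.1] 818.2615
(240, 217) [515.  128.1 111.3] 939.39716
(251, 167) [ 502.5 -319.4    4.6] 1373.9897
(200, 298) [598.2 291.8   0.9] 860.47833
(279, 215) [408.9 -36.8  -0.7] 1139.1528
table 4485 ((536.0117797851562, 169.1732177734375), (293.22882080078125, 201.27685546875), 81.09479522705078) 55.565454896651886
nut tops 587 [528.28477419 234.5544617  148.16591575]
```

```bash
python3 -m crank '[{"xyz":[5,6,5],"twist":5},{"xyz":[10,12,8],"twist":10},{"xyz":[14,16,8],"twist":15},{"xyz":[17,20,8],"twist":20},{"xyz":[20,24,8],"twist":26},{"xyz":[23,28,8],"twist":32},{"xyz":[26,32,8],"twist":38},{"xyz":[29,36,8],"twist":44},{"xyz":[32,40,8],"twist":50},{"xyz":[33,44,8],"twist":55},{"xyz":[34,49,8],"twist":60},{"xyz":[35,54,8],"twist":66},{"xyz":[35,59,8],"twist":72},{"xyz":[35,64,8],"twist":78},{"xyz":[35,69,8],"twist":84},{"xyz":[35,74,8],"twist":90},{"xyz":[35,79,8],"twist":96},{"xyz":[35,82,8],"twist":100},{"xyz":[35,82,8],"twist":100},{"xyz":[35,82,8],"twist":100}]' -1; python3 - <<'E'
from h import *
s=robot.read_state(); print(s["joint_positions"].round(2),s["tcp_pos"].round(1),s["tool_rot"].round(3),s["time"])
n="wrist"
p=robot.camera_params(n); im,d=robot.capture(n)
np.savez("w1.npz",im=im,d=d,E=p["extrinsics"])
cv2.imwrite("pics/w1.png",im[:,:,::-1])
print(p["extrinsics"].round(2))
E
```

```text
time: 2.15
tcp_pos: [522.9, 201.4, 311.3]
tool_rot: [-0.001, 0.529, 0.849, 0.001]
contact_force: [-0.2, -0.7, -0.4]
grip_width: 85.4
[ 0.24  0.19 -0.79  1.53  0.13  1.47 -0.09] [522.9 201.4 311.3] [-0.001  0.529  0.849  0.001] 2.15
[[ 9.0000e-01  4.2000e-01  1.4000e-01  4.8858e+02]
 [ 4.4000e-01 -8.5000e-01 -2.8000e-01  2.7319e+02]
 [ 0.0000e+00  3.1000e-01 -9.5000e-01  4.5339e+02]
 [ 0.0000e+00  0.0000e+00  0.0000e+00  1.0000e+00]]
```

View pics/w1.png

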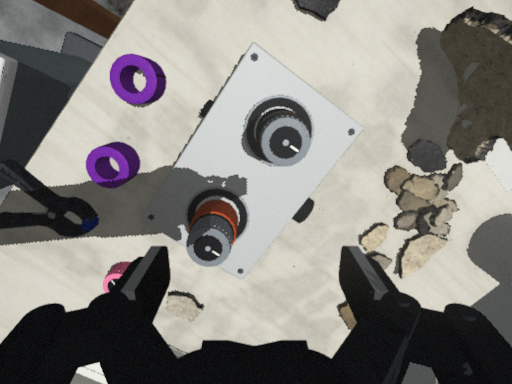

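```bash
python3 - <<'E'
from h import *
n="wrist"
s=robot.read_state(); print(s["tcp_pos"].round(1),s["time"],s["joint_velocities"].round(3))
z=np.load("w1.npz"); im,d,E=z["im"],z["d"],z["E"]
p=robot.camera_params(n)
P=cloud(p,d,E)
for u,v in [(287,145),(283,138),(208,247),(254,57),(351,132),(151,217),(240,271)]:
    print((u,v),P[v,u].round(1))
c=cv2.resize(im[80:290,130:370],None,fx=3,fy=2.85,interpolation=cv2.INTER_CUBIC)
c=cv2.resize(im[85:285,140:380],None,fx=3,fy=3,interpolation=cv2.INTER_CUBIC)
cv2.imwrite("pics/w1c.png",c[:,:,::-1])
f=P.reshape(-1,3)
for lab,cx,cy in (("L",530,248),("R",512,104)):
    m=(abs(f[:,2]-148)<5)&(np.hypot(f[:,0]-cx,f[:,1]-cy)<50)
    print(lab,m.sum(),np.median(f[m],0).round(1),cv2.minEnclosingCircle(f[m][:,:2].astype(np.float32)))
E
```

```text
[523.9 197.8 311.1] 2.2 [ 0.048 -0.014  0.063  0.013  0.01   0.006  0.031]
(287, 145) [541.4 243.1 148.2]
(283, 138) [534.4 247.6 148.1]
(208, 247) [515.1  98.7 148.6]
(254, 57) [469.7 312.   56.5]
(351, 132) [625.8 286.7  55.4]
(151, 217) [429.1  53.9  55.6]
(240, 271) [584.6  28.3  54.6]
L 1927 [538.4 245.4 147.2] ((539.1357421875, 244.48614501953125), 25.880475997924805)
R 1393 [515.1  98.7 147.3] ((515.8104248046875, 96.66136169433594), 25.95634651184082)
```

View pics/w1c.png

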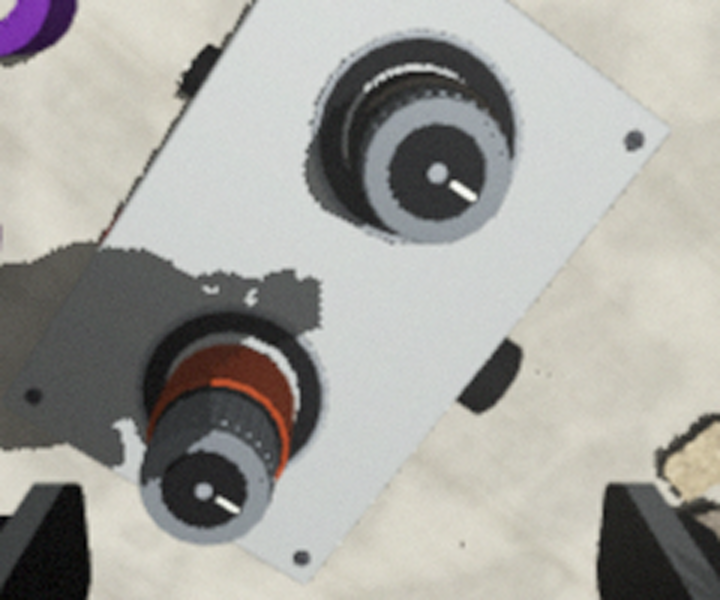

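```bash
python3 -m crank '[{"xyz":[0.7,2,-4],"twist":0},{"xyz":[1.4,4,-6.5],"twist":0},{"xyz":[1.4,5,-8],"twist":0},{"xyz":[1.4,5,-8],"twist":0},{"xyz":[1.4,5,-8],"twist":0},{"xyz":[1.4,5,-8],"twist":0},{"xyz":[1.4,5,-8],"twist":0}]'; python3 - <<'E'
from h import *
n="wrist"
p=robot.camera_params(n); im,d=robot.capture(n); E=p["extrinsics"]
np.savez("w2.npz",im=im,d=d,E=E)
cv2.imwrite("pics/w2.png",im[:,:,::-1])
s=robot.read_state(); print(s["tcp_pos"].round(1),s["time"],s["joint_velocities"].round(3),s["contact_force"].round(2),s["torque"].round(2),s["joint_positions"].round(2))
P=cloud(p,d,E)
f=P.reshape(-1,3)
for lab,cx,cy in (("L",538,246),("R",515,98)):
    m=(abs(f[:,2]-148)<5)&(np.hypot(f[:,0]-cx,f[:,1]-cy)<30)
    if m.sum()>10: print(lab,m.sum(),np.median(f[m],0).round(1),cv2.minEnclosingCircle(f[m][:,:2].astype(np.float32)))
z=np.load("w1.npz")
E
```

```text
time: 2.9
tcp_pos: [539.8, 243.3, 232.7]
tool_rot: [0.001, 0.533, 0.846, 0.001]
contact_force: [0.3, -0.6, -0.3]
grip_width: 85.6
[539.7 243.4 232.5] 2.95 [-0.002  0.006 -0.002  0.005  0.001 -0.004 -0.001] [-0.95  0.59  0.35] [-0.02 -0.09  0.  ] [ 0.14  0.31 -0.79  1.58  0.22  1.35 -0.22]
L 2962 [538.3 246.3 147.2] ((538.9259643554688, 244.93585205078125), 25.80445671081543)
R 1190 [522.8 101.8 147.2] ((518.0695190429688, 98.05619812011719), 25.75444984436035)
```

View pics/w2.png

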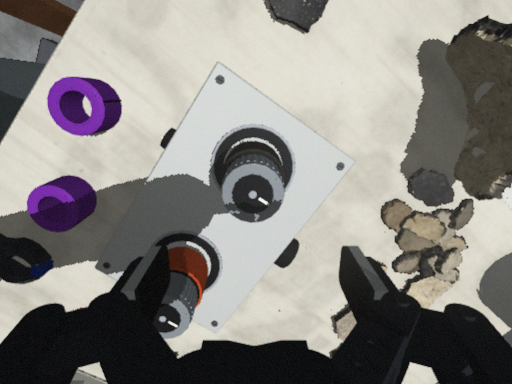

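```bash
python3 - <<'E'
from h import *
p=robot.camera_params("wrist")
E1=np.load("w1.npz")["E"];E2=np.load("w2.npz")["E"]
print(tri(ray(p,285.7,142.7,E1),ray(p,253,195,E2)))
print(tri(ray(p,208,248.5,E1),ray(p,164,318,E2)))
im=np.load("w2.npz")["im"]
cv2.imwrite("pics/w2c.png",cv2.resize(im[130:330,140:340],None,fx=3,fy=3,interpolation=cv2.INTER_CUBIC)[:,:,::-1])
E
```

```text
(array([539.21168235, 244.59005076, 148.38915643]), np.float64(0.2650762393956589))
(array([516.41835942,  94.2703457 , 144.1457374 ]), np.float64(0.3901494014534489))
```

View pics/w2c.png

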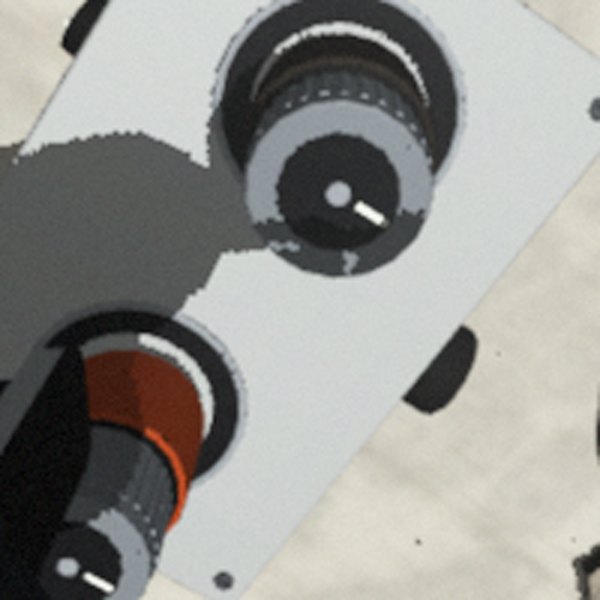

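```bash
python3 -m crank '[{"xyz":[0,0.05,-4],"twist":0},{"xyz":[0,0.05,-8],"twist":0},{"xyz":[0,0.05,-11],"twist":0},{"xyz":[0,0.05,-11.9],"twist":0},{"xyz":[0,0.05,-11.9],"twist":0},{"xyz":[0,0.05,-11.9],"twist":0},{"xyz":[0,0.05,-11.9],"twist":0}]' && python3 -m crank '[{"xyz":[0,0,0],"twist":0},{"xyz":[0,0,0],"twist":0},{"xyz":[0,0,0],"twist":0},{"xyz":[0,0,0],"twist":0},{"xyz":[0,0,0],"twist":0},{"xyz":[0,0,0],"twist":0},{"xyz":[0,0,0],"twist":0},{"xyz":[0,0,0],"twist":0}]' 1 40; python3 - <<'E'
from h import *
s=robot.read_state()
for k in ("tcp_pos","contact_force","torque","grip_width","joint_torque"): print(k,np.round(s[k],2))
E
```

```text
time: 3.65
tcp_pos: [540.2, 245.2, 114.3]
tool_rot: [0.001, 0.533, 0.846, 0.001]
contact_force: [-0.4, -0.4, 1.0]
grip_width: 85.6
time: 4.45
tcp_pos: [539.3, 244.7, 113.2]
tool_rot: [0.0, 0.533, 0.846, 0.0]
contact_force: [-2.5, -1.8, 5.6]
grip_width: 54.0
tcp_pos [539.33 244.67 113.23]
contact_force [-2.5  -1.78  5.58]
torque [-0.25  0.46  0.03]
grip_width 54.04
joint_torque [ -0.22 -54.64  -9.97 -34.77   0.13  -0.85  -0.  ]
```

```bash
python3 -m crank '[{"xyz":[0,0,0],"twist":2},{"xyz":[0,0,0],"twist":4},{"xyz":[0,0,0],"twist":6},{"xyz":[0,0,0],"twist":6},{"xyz":[0,0,0],"twist":6}]'; cat > st.py <<'E'
from h import *
s=robot.read_state()
q=s["tool_rot"]; yaw=np.degrees(2*np.arctan2(q[2],q[1]))
print("t",s["time"],"yaw",yaw.round(2),"j7 %.2f"%s["joint_positions"][6],"tq7 %.2f"%s["joint_torque"][6])
for k in ("tcp_pos","contact_force","torque","grip_width"): print(k,np.round(s[k],2))
E
python3 st.py
```

```text
time: 4.95
tcp_pos: [539.8, 244.7, 113.2]
tool_rot: [0.001, 0.488, 0.873, 0.001]
contact_force: [-0.6, -0.7, 5.5]
grip_width: 53.5
t 4.95 yaw 121.57 j7 -0.19 tq7 0.10
tcp_pos [539.79 244.73 113.24]
contact_force [-0.57 -0.71  5.48]
torque [-0.26  0.04 -0.05]
grip_width 53.51
```

```bash
python3 -m crank '[{"xyz":[0,0,0],"twist":2},{"xyz":[0,0,0],"twist":4},{"xyz":[0,0,0],"twist":6},{"xyz":[0,0,0],"twist":6},{"xyz":[0,0,0],"twist":6}]'; python3 st.py
```

```text
time: 5.45
tcp_pos: [540.0, 244.6, 113.2]
tool_rot: [0.001, 0.442, 0.897, 0.001]
contact_force: [-0.2, -1.1, 5.5]
grip_width: 53.6
t 5.45 yaw 127.56 j7 -0.09 tq7 0.10
tcp_pos [539.99 244.58 113.25]
contact_force [-0.21 -1.09  5.53]
torque [-0.2  -0.19 -0.08]
grip_width 53.55
```

```bash
python3 -m crank '[{"xyz":[0,0,0],"twist":2},{"xyz":[0,0,0],"twist":4},{"xyz":[0,0,0],"twist":5},{"xyz":[0,0,0],"twist":5},{"xyz":[0,0,0],"twist":5}]'; python3 st.py
```

```text
time: 5.95
tcp_pos: [540.0, 244.9, 113.2]
tool_rot: [0.001, 0.402, 0.916, 0.001]
contact_force: [0.5, -0.1, 5.3]
grip_width: 53.7
t 5.95 yaw 132.57 j7 -0.01 tq7 0.13
tcp_pos [540.   244.87 113.24]
contact_force [ 0.49 -0.1   5.3 ]
torque [-0.   -0.37 -0.1 ]
grip_width 53.68
```

```bash
python3 -m crank '[{"xyz":[0,0,0],"twist":5},{"xyz":[0,0,0],"twist":10},{"xyz":[0,0,0],"twist":15},{"xyz":[0,0,0],"twist":20},{"xyz":[0,0,0],"twist":25},{"xyz":[0,0,0],"twist":30},{"xyz":[0,0,0],"twist":30}]'; python3 st.py;  python3 - <<'E'
from h import *
im,d=robot.capture("wrist")
cv2.imwrite("pics/w3.png",im[:,:,::-1])
E
```

```text
time: 6.65
tcp_pos: [540.2, 244.7, 113.2]
tool_rot: [0.001, 0.15, 0.989, 0.0]
contact_force: [1.2, -1.3, 6.5]
grip_width: 53.8
t 6.65 yaw 162.74 j7 0.47 tq7 1.31
tcp_pos [540.17 244.72 113.2 ]
contact_force [ 1.22 -1.34  6.54]
torque [-0.07 -0.43  0.01]
grip_width 53.84
```

View pics/w3.png

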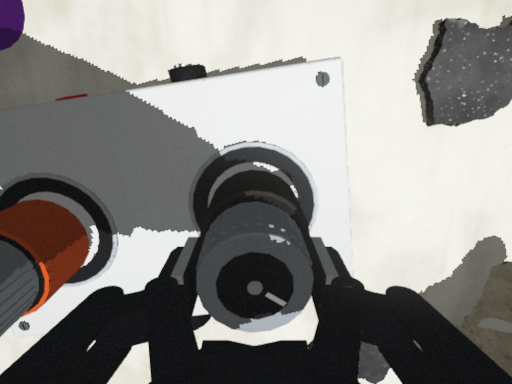

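```bash
python3 st.py; python3 -m crank '[{"xyz":[0,0,0],"twist":6},{"xyz":[0,0,0],"twist":12},{"xyz":[0,0,0],"twist":18},{"xyz":[0,0,0],"twist":24},{"xyz":[0,0,0],"twist":30},{"xyz":[0,0,0],"twist":36},{"xyz":[0,0,0],"twist":40},{"xyz":[0,0,0],"twist":40},{"xyz":[0,0,0],"twist":40}]'; python3 st.py
```

```text
t 6.7 yaw 162.6 j7 0.47 tq7 0.47
tcp_pos [540.17 244.66 113.2 ]
contact_force [2.27 0.63 6.05]
torque [-0.09 -0.42  0.03]
grip_width 54.33
time: 7.6
tcp_pos: [540.0, 245.3, 113.3]
tool_rot: [0.001, -0.196, 0.981, 0.001]
contact_force: [2.9, 0.7, 5.8]
grip_width: 54.0
t 7.6 yaw 202.59 j7 1.10 tq7 0.10
tcp_pos [540.   245.31 113.25]
contact_force [2.86 0.71 5.76]
torque [ 0.27 -0.35  0.03]
grip_width 54.04
```

```bash
python3 -m crank '[{"xyz":[0,0,0],"twist":6},{"xyz":[0,0,0],"twist":12},{"xyz":[0,0,0],"twist":18},{"xyz":[0,0,0],"twist":24},{"xyz":[0,0,0],"twist":30},{"xyz":[0,0,0],"twist":36},{"xyz":[0,0,0],"twist":42},{"xyz":[0,0,0],"twist":45},{"xyz":[0,0,0],"twist":45},{"xyz":[0,0,0],"twist":45}]'; python3 st.py; python3 -m crank '[{"xyz":[0,0,0.2],"twist":0},{"xyz":[0,0,0.4],"twist":0},{"xyz":[0,0,0.6],"twist":0},{"xyz":[0,0,0.6],"twist":0}]'; python3 st.py
```

```text
time: 8.6
tcp_pos: [539.4, 244.7, 113.0]
tool_rot: [0.0, -0.556, 0.831, -0.0]
contact_force: [-0.9, -0.7, 7.2]
grip_width: 53.8
t 8.6 yaw 247.55 j7 1.80 tq7 0.32
tcp_pos [539.44 244.68 113.03]
contact_force [-0.88 -0.71  7.19]
torque [-0.22  0.25 -0.23]
grip_width 53.82
time: 9.0
tcp_pos: [538.9, 244.4, 117.4]
tool_rot: [-0.0, -0.556, 0.831, 0.0]
contact_force: [2.9, 2.7, -8.1]
grip_width: 53.7
t 9.0 yaw 247.6 j7 1.81 tq7 0.22
tcp_pos [538.95 244.44 117.43]
contact_force [ 2.87  2.68 -8.14]
torque [ 0.59 -0.71 -0.19]
grip_width 53.66
```

```bash
python3 -m crank '[{"xyz":[0,0,0.4],"twist":0},{"xyz":[0,0,0.8],"twist":0},{"xyz":[0,0,1.0],"twist":0},{"xyz":[0,0,1.0],"twist":0}]'; python3 st.py
```

```text
time: 9.4
tcp_pos: [539.0, 244.5, 128.6]
tool_rot: [-0.0, -0.556, 0.831, -0.0]
contact_force: [0.1, 0.2, -2.0]
grip_width: 53.5
t 9.4 yaw 247.63 j7 1.82 tq7 0.03
tcp_pos [539.05 244.47 128.64]
contact_force [ 0.06  0.23 -1.96]
torque [-0.08 -0.01 -0.06]
grip_width 53.49
```

```bash
python3 - <<'E'
from h import *
p=robot.camera_params("scene")
S=[(457,83),(562,37),(750,117),(645,183)]
A=np.array([atz(p,120+u/3.2,140+v/3.2,32) for u,v in S]);print(A.round(1),A.mean(0).round(1))
p=robot.camera_params("side")
S=[(155,37),(380,50),(378,125),(133,117)]
A=np.array([atz(p,170+u/3.2,140+v/3.2,32) for u,v in S]);print(A.round(1),A.mean(0).round(1))
E
python3 -m crank '[{"xyz":[0,0,3],"twist":0},{"xyz":[0,0,7],"twist":0},{"xyz":[0,0,10],"twist":0},{"xyz":[0,-4,10],"twist":-5},{"xyz":[0,-8,10],"twist":-10},{"xyz":[0,-12,10],"twist":-16},{"xyz":[-1,-16,10],"twist":-22},{"xyz":[-1,-20,10],"twist":-28},{"xyz":[-1,-24,10],"twist":-34},{"xyz":[-2,-28,10],"twist":-40},{"xyz":[-2,-32,10],"twist":-46},{"xyz":[-2,-36,10],"twist":-52},{"xyz":[-3,-40,10],"twist":-58},{"xyz":[-3,-44,10],"twist":-63},{"xyz":[-3,-48,10],"twist":-68},{"xyz":[-3,-51,10],"twist":-68},{"xyz":[-4,-52,10],"twist":-68},{"xyz":[-4,-52,10],"twist":-68},{"xyz":[-4,-52,10],"twist":-68},{"xyz":[-4,-52,10],"twist":-68}]'; python3 st.py
 python3 - <<'E'
from h import *
p=robot.camera_params("wrist"); im,d=robot.capture("wrist");np.savez("w4.npz",im=im,d=d,E=p["extrinsics"])
cv2.imwrite("pics/w4.png",im[:,:,::-1])
E
```

```text
[[ 631.4 -225.2   32. ]
 [ 610.4 -374.5   32. ]
 [ 368.7 -359.6   32. ]
 [ 381.7 -197.9   32. ]] [ 498.  -289.3   32. ]
[[ 626.1 -383.    32. ]
 [ 365.2 -362.5   32. ]
 [ 375.7 -193.8   32. ]
 [ 629.3 -199.3   32. ]] [ 499.1 -284.7   32. ]
time: 11.4
tcp_pos: [499.6, -273.7, 228.6]
tool_rot: [0.0, 0.002, 1.0, -0.0]
contact_force: [0.5, 0.5, -3.1]
grip_width: 53.8
t 11.4 yaw 179.76 j7 1.79 tq7 0.00
tcp_pos [ 499.56 -273.73  228.6 ]
contact_force [ 0.48  0.46 -3.1 ]
torque [ 0.02  0.01 -0.03]
grip_width 53.77
```

View pics/w4.png

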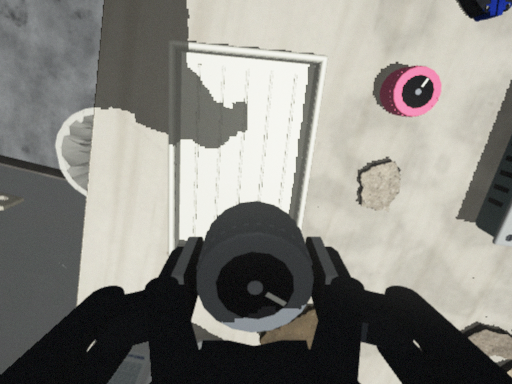

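```bash
python3 - <<'E'
from h import *
z=np.load("w4.npz");p=robot.camera_params("wrist");E=z["E"];im=z["im"]
for u,v in [(171,42),(326,57),(303,236),(172,240)]: print((u,v),atz(p,u,v,32,E).round(1))
P=cloud(p,z["d"],E)
f=P[:260].reshape(-1,3); m=(abs(f[:,2]-32)<4)&(f[:,0]>350)&(f[:,0]<540)&(f[:,1]<-150)&(f[:,1]>-420)
for x in range(370,480,15):
    k=m&(abs(f[:,0]-x)<4); print(x,k.sum(),f[k,1].min().round(1) if k.sum() else 0,f[k,1].max().round(1) if k.sum() else 0)
k=f[m]; print("xmin",[ (y,k[abs(k[:,1]-y)<5,0].min().round(1)) for y in (-340,-300,-260,-220)])
fl=(f[:,2]<15)&(f[:,0]>400)&(f[:,0]<460)&(f[:,1]<-240)&(f[:,1]>-320); print(np.median(f[fl,2]))
cv2.imwrite("pics/w4c.png",cv2.resize(im[20:220,150:350],None,fx=3,fy=3,interpolation=cv2.INTER_CUBIC)[:,:,::-1])
E
```

```text
(171, 42) [ 370.  -358.9   32. ]
(326, 57) [ 385.  -197.6   32. ]
(303, 236) [ 593.3 -212.    32. ]
(172, 240) [ 598.2 -378.8   32. ]
370 173 -360.9 -306.2
385 581 -362.1 -196.5
400 121 -363.5 -196.7
415 109 -365.0 -199.0
430 113 -366.4 -200.1
445 103 -367.8 -201.7
460 105 -369.1 -202.7
475 99 -370.8 -204.5
xmin [(-340, np.float64(370.1)), (-300, np.float64(374.1)), (-260, np.float64(377.1)), (-220, np.float64(381.1))]
3.545908384687664
```

View pics/w4c.png

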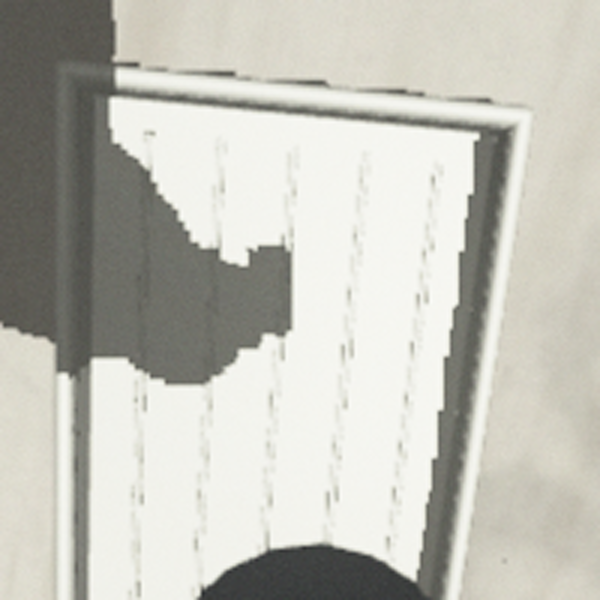

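```bash
python3 -m crank '[{"xyz":[3,-1,-3],"twist":-3},{"xyz":[5.3,-2,-7],"twist":-5},{"xyz":[5.3,-2,-11],"twist":-5},{"xyz":[5.3,-2,-15],"twist":-5},{"xyz":[5.3,-2,-18],"twist":-5},{"xyz":[5.3,-2,-20],"twist":-5},{"xyz":[5.3,-2,-21],"twist":-5},{"xyz":[5.3,-2,-21.5],"twist":-5},{"xyz":[5.3,-2,-21.5],"twist":-5},{"xyz":[5.3,-2,-21.5],"twist":-5}]'; python3 st.py
```

```text
time: 12.45
tcp_pos: [553.0, -295.6, 14.6]
tool_rot: [0.001, 0.047, 0.999, -0.0]
contact_force: [0.4, -0.6, -2.7]
grip_width: 53.8
t 12.45 yaw 174.63 j7 1.53 tq7 -0.01
tcp_pos [ 552.98 -295.6    14.61]
contact_force [ 0.42 -0.57 -2.75]
torque [ 0.01 -0.04  0.  ]
grip_width 53.81
```

```bash
python3 -m crank '[{"xyz":[0,0,-0.3],"twist":0},{"xyz":[0,0,-0.5],"twist":0},{"xyz":[0,0,-0.5],"twist":0}]'; python3 st.py
```

```text
time: 12.75
tcp_pos: [552.1, -295.6, 8.4]
tool_rot: [0.0, 0.047, 0.999, -0.0]
contact_force: [-0.8, -0.1, -2.5]
grip_width: 53.5
t 12.75 yaw 174.62 j7 1.52 tq7 -0.02
tcp_pos [ 552.13 -295.59    8.36]
contact_force [-0.78 -0.15 -2.52]
torque [ 0.02 -0.05 -0.  ]
grip_width 53.55
```

```bash
python3 -m crank '[{"xyz":[0,0,-0.1],"twist":0},{"xyz":[0,0,-0.1],"twist":0}]'; python3 st.py; python3 -m crank '[{"xyz":[0,0,0],"twist":0},{"xyz":[0,0,0],"twist":0},{"xyz":[0,0,0],"twist":0},{"xyz":[0,0,0],"twist":0}]' -0.5; python3 st.py
```

```text
time: 12.95
tcp_pos: [552.4, -295.6, 7.9]
tool_rot: [0.0, 0.047, 0.999, -0.0]
contact_force: [-2.0, -0.8, 4.3]
grip_width: 53.8
t 12.95 yaw 174.62 j7 1.52 tq7 -0.04
tcp_pos [ 552.35 -295.64    7.88]
contact_force [-1.97 -0.81  4.31]
torque [0.05 0.4  0.03]
grip_width 53.75
time: 13.35
tcp_pos: [552.1, -295.4, 7.3]
tool_rot: [0.0, 0.047, 0.999, 0.0]
contact_force: [-0.1, 0.5, -0.7]
grip_width: 64.2
t 13.35 yaw 174.63 j7 1.52 tq7 -0.00
tcp_pos [ 552.14 -295.4     7.26]
contact_force [-0.13  0.51 -0.66]
torque [0.01 0.03 0.03]
grip_width 64.18
```

```bash
python3 -m crank '[{"xyz":[0,0,2],"twist":0},{"xyz":[0,0,6],"twist":0},{"xyz":[0,0,11],"twist":0},{"xyz":[0,0,16],"twist":0},{"xyz":[0,1,21],"twist":0},{"xyz":[0,6,22],"twist":0},{"xyz":[0,11,22],"twist":0},{"xyz":[0,16,22],"twist":0},{"xyz":[0,21,22],"twist":0},{"xyz":[-1,26,22],"twist":0},{"xyz":[-1,31,22],"twist":0},{"xyz":[-1,36,22],"twist":0},{"xyz":[-1.3,41,22],"twist":0},{"xyz":[-1.3,46,22],"twist":0},{"xyz":[-1.3,50,22],"twist":0},{"xyz":[-1.3,53,22],"twist":0},{"xyz":[-1.3,54,22],"twist":0},{"xyz":[-1.3,54,22],"twist":0},{"xyz":[-1.3,54,22],"twist":0},{"xyz":[-1.3,54,22],"twist":0}]'; python3 -m crank '[{"xyz":[0,0,0],"twist":0},{"xyz":[0,0,0],"twist":0},{"xyz":[0,0,0],"twist":0}]' -1; python3 st.py
 python3 - <<'E'
from h import *
p=robot.camera_params("wrist"); im,d=robot.capture("wrist");np.savez("w5.npz",im=im,d=d,E=p["extrinsics"])
cv2.imwrite("pics/w5.png",im[:,:,::-1])
P=cloud(p,d,p["extrinsics"]);f=P.reshape(-1,3)
for h,t in ((110,3),(130,4),(65,2)):
    m=(abs(f[:,2]-h)<t)&(np.hypot(f[:,0]-539,f[:,1]-245)<45)
    print(h,m.sum(),np.median(f[m],0).round(1) if m.sum() else "",cv2.minEnclosingCircle(f[m][:,:2].astype(np.float32)) if m.sum()>5 else "")
im,d=robot.capture("side");cv2.imwrite("pics/s5.png",im[:,:,::-1])
E
```

```text
time: 15.35
tcp_pos: [539.8, 242.5, 227.2]
tool_rot: [0.0, 0.048, 0.999, -0.001]
contact_force: [-0.1, -0.8, 0.1]
grip_width: 64.2
time: 15.65
tcp_pos: [539.3, 243.9, 227.4]
tool_rot: [0.0, 0.047, 0.999, -0.0]
contact_force: [-0.1, 0.4, -0.9]
grip_width: 85.1
t 15.65 yaw 174.57 j7 0.70 tq7 0.01
tcp_pos [539.32 243.91 227.36]
contact_force [-0.05  0.43 -0.92]
torque [-0.03  0.03 -0.02]
grip_width 85.07
110 2267 [533.2 248.2 109.6] ((538.2657470703125, 246.587158203125), 30.96190643310547)
130 374 [538.1 245.2 130.1] ((539.2147827148438, 245.07852172851562), 15.131928443908691)
65 15 [518.3 261.7  66. ] ((527.0421142578125, 245.6598358154297), 24.18932342529297)
```

View pics/w5.png

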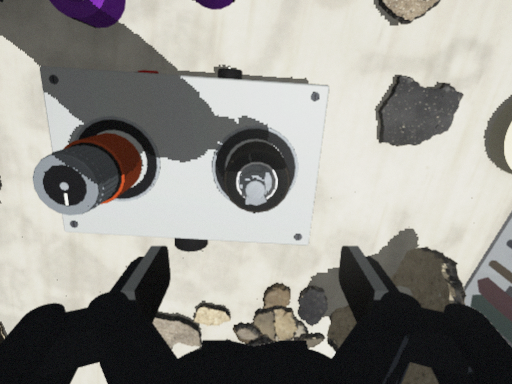

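View pics/s5.png

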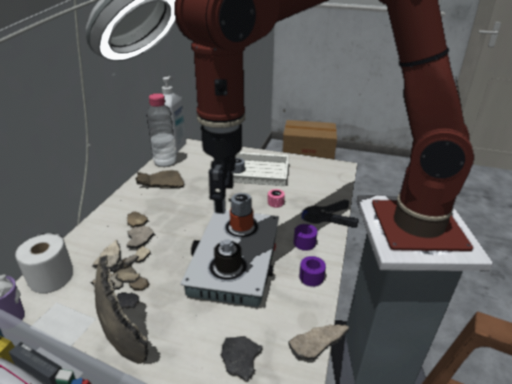

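```bash
python3 -m crank '[{"xyz":[0,0.1,-4],"twist":0},{"xyz":[0,0.1,-8],"twist":0},{"xyz":[0,0.1,-11],"twist":0},{"xyz":[0,0.1,-13.5],"twist":0},{"xyz":[0,0.1,-15],"twist":0},{"xyz":[0,0.1,-15.6],"twist":0},{"xyz":[0,0.1,-15.6],"twist":0},{"xyz":[0,0.1,-15.6],"twist":0}]'; python3 -m crank '[{"xyz":[0,0,0],"twist":0},{"xyz":[0,0,0],"twist":0},{"xyz":[0,0,0],"twist":0},{"xyz":[0,0,0],"twist":0},{"xyz":[0,0,0],"twist":0},{"xyz":[0,0,0],"twist":0}]' 1 50; python3 st.py
```

```text
time: 16.55
tcp_pos: [539.7, 246.1, 72.5]
tool_rot: [0.001, 0.047, 0.999, 0.0]
contact_force: [-0.4, 0.4, 0.1]
grip_width: 85.7
time: 17.15
tcp_pos: [539.6, 245.1, 72.6]
tool_rot: [0.001, 0.047, 0.999, -0.001]
contact_force: [-2.5, -4.1, 9.1]
grip_width: 61.6
t 17.15 yaw 174.6 j7 0.59 tq7 0.01
tcp_pos [539.58 245.11  72.62]
contact_force [-2.54 -4.14  9.07]
torque [-0.82  0.63  0.01]
grip_width 61.58
```

```bash
python3 -m crank '[{"xyz":[0,0,0.5],"twist":0},{"xyz":[0,0,1],"twist":0},{"xyz":[0,0,2],"twist":0},{"xyz":[0,0,2],"twist":0}]'; python3 st.py
```

```text
time: 17.55
tcp_pos: [540.2, 245.6, 93.1]
tool_rot: [0.001, 0.047, 0.999, 0.0]
contact_force: [3.7, -2.2, 0.9]
grip_width: 61.3
t 17.55 yaw 174.59 j7 0.61 tq7 0.13
tcp_pos [540.24 245.64  93.08]
contact_force [ 3.74 -2.18  0.87]
torque [-0.42 -0.68  0.01]
grip_width 61.26
```

```bash
python3 -m crank '[{"xyz":[0,0,1],"twist":0},{"xyz":[0,0,3],"twist":0},{"xyz":[0,0,5],"twist":0},{"xyz":[0,0,7],"twist":0},{"xyz":[0,0,9],"twist":0},{"xyz":[0,0,11],"twist":0},{"xyz":[0,0,12],"twist":0},{"xyz":[0,0,12],"twist":0},{"xyz":[0,0,12],"twist":0}]'; python3 st.py
python3 - <<'E'
from h import *
im,d=robot.capture("wrist")
cv2.imwrite("pics/w6.png",im[:,:,::-1])
E
```

```text
time: 18.45
tcp_pos: [538.7, 245.5, 210.6]
tool_rot: [-0.0, 0.047, 0.999, -0.0]
contact_force: [-0.9, -0.0, -2.2]
grip_width: 61.3
t 18.45 yaw 174.64 j7 0.69 tq7 0.02
tcp_pos [538.7  245.52 210.57]
contact_force [-0.87 -0.04 -2.25]
torque [ 0.06 -0.03 -0.02]
grip_width 61.34
```

View pics/w6.png

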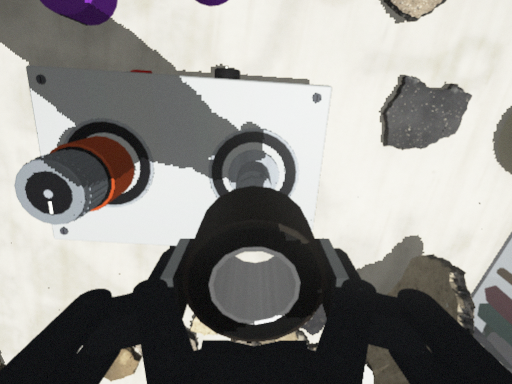

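```bash
python3 -m crank '[{"xyz":[0,-2,0],"twist":0},{"xyz":[0,-5,0],"twist":0},{"xyz":[-1,-9,0],"twist":0},{"xyz":[-1,-13,0],"twist":0},{"xyz":[-2,-17,0],"twist":0},{"xyz":[-3,-21,0],"twist":0},{"xyz":[-4,-25,0],"twist":0},{"xyz":[-5,-29,0],"twist":0},{"xyz":[-6,-33,0],"twist":0},{"xyz":[-7,-37,0],"twist":0},{"xyz":[-8,-41,0],"twist":0},{"xyz":[-8.5,-45,0],"twist":0},{"xyz":[-9.1,-49,0],"twist":0},{"xyz":[-9.1,-52,0],"twist":0},{"xyz":[-9.1,-53,0],"twist":0},{"xyz":[-9.1,-53,0],"twist":0},{"xyz":[-9.1,-53,-2],"twist":0},{"xyz":[-9.1,-53,-4],"twist":0},{"xyz":[-9.1,-53,-5],"twist":0},{"xyz":[-9.1,-53,-5],"twist":0}]'; python3 st.py
python3 - <<'E'
from h import *
p=robot.camera_params("wrist"); im,d=robot.capture("wrist")
cv2.imwrite("pics/w7.png",im[:,:,::-1])
for n in("scene","side"):
    im,d=robot.capture(n); cv2.imwrite(f"pics/{n}7.png",im[:,:,::-1])
E
```

```text
time: 20.5
tcp_pos: [447.6, -282.7, 160.0]
tool_rot: [-0.001, 0.046, 0.999, 0.001]
contact_force: [0.1, -0.0, -1.3]
grip_width: 61.0
t 20.5 yaw 174.74 j7 1.79 tq7 -0.18
tcp_pos [ 447.58 -282.72  160.05]
contact_force [ 0.15 -0.   -1.3 ]
torque [-0.04 -0.01  0.02]
grip_width 60.99
```

View pics/w7.png

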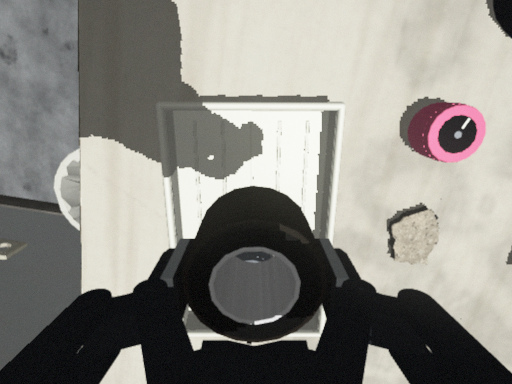

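View pics/scene7.png

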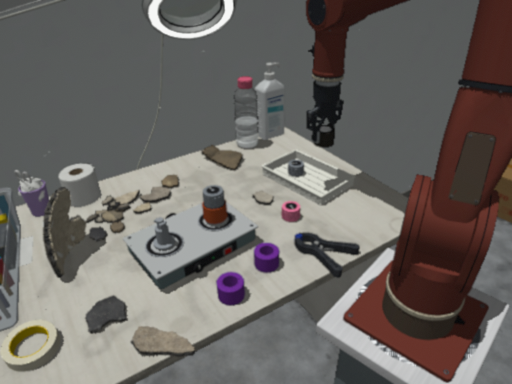

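View pics/side7.png

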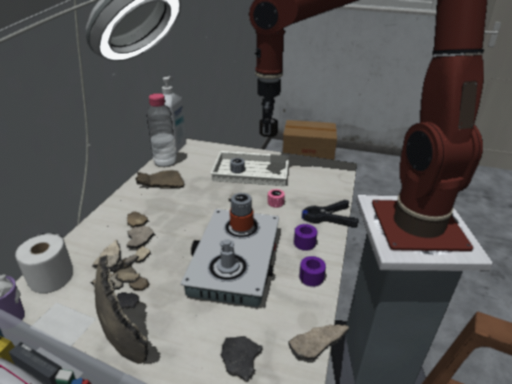

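```bash
python3 -m crank '[{"xyz":[0,0,-2],"twist":0},{"xyz":[0,0,-5],"twist":0},{"xyz":[0,0,-8],"twist":0},{"xyz":[0,0,-10.5],"twist":0},{"xyz":[0,0,-12],"twist":0},{"xyz":[0,0,-13],"twist":0},{"xyz":[0,0,-14],"twist":0},{"xyz":[0,0,-14.4],"twist":0},{"xyz":[0,0,-14.7],"twist":0},{"xyz":[0,0,-14.7],"twist":0},{"xyz":[0,0,-14.7],"twist":0}]'; python3 st.py
```

```text
time: 21.75
tcp_pos: [448.4, -284.6, 14.8]
tool_rot: [0.0, 0.047, 0.999, -0.0]
contact_force: [-0.3, -0.7, -1.9]
grip_width: 61.4
t 21.75 yaw 174.62 j7 1.64 tq7 -0.01
tcp_pos [ 448.43 -284.64   14.8 ]
contact_force [-0.28 -0.7  -1.88]
torque [ 0.    0.02 -0.07]
grip_width 61.45
```

```bash
python3 -m crank '[{"xyz":[0,0,-0.1],"twist":0},{"xyz":[0,0,-0.2],"twist":0},{"xyz":[0,0,-0.2],"twist":0}]'; python3 st.py;  python3 -m crank '[{"xyz":[0,0,-0.1],"twist":0},{"xyz":[0,0,-0.1],"twist":0}]'; python3 st.py
```

```text
time: 22.05
tcp_pos: [448.1, -284.5, 12.3]
tool_rot: [-0.0, 0.047, 0.999, -0.0]
contact_force: [-0.3, -0.4, -1.9]
grip_width: 61.3
t 22.05 yaw 174.62 j7 1.63 tq7 -0.02
tcp_pos [ 448.06 -284.5    12.32]
contact_force [-0.32 -0.43 -1.92]
torque [-0.03  0.04  0.01]
grip_width 61.28
time: 22.25
tcp_pos: [448.3, -284.5, 11.7]
tool_rot: [0.0, 0.047, 0.999, -0.0]
contact_force: [-1.3, 0.2, 5.0]
grip_width: 61.2
t 22.25 yaw 174.63 j7 1.63 tq7 -0.02
tcp_pos [ 448.31 -284.52   11.75]
contact_force [-1.33  0.2   4.98]
torque [0.2  0.43 0.01]
grip_width 61.17
```

Contact with the floor; release at a partial opening (about 72 mm), then lift out.

```bash
python3 -m crank '[{"xyz":[0,0,0],"twist":0},{"xyz":[0,0,0],"twist":0},{"xyz":[0,0,0],"twist":0},{"xyz":[0,0,0],"twist":0},{"xyz":[0,0,0],"twist":0}]' -0.7; python3 st.py; python3 -m crank '[{"xyz":[0,0,1],"twist":0},{"xyz":[0,0,3],"twist":0},{"xyz":[0,0,6],"twist":0},{"xyz":[0,0,10],"twist":0},{"xyz":[0,0,14],"twist":0},{"xyz":[0,0,18],"twist":0},{"xyz":[0,0,22],"twist":0},{"xyz":[0,0,22],"twist":0},{"xyz":[0,0,22],"twist":0},{"xyz":[0,0,22],"twist":0}]'; python3 st.py
python3 - <<'E'
from h import *
for n in("wrist","scene","side"):
    p=robot.camera_params(n); im,d=robot.capture(n); cv2.imwrite(f"pics/{n}8.png",im[:,:,::-1])
    P=cloud(p,d,p["extrinsics"]).reshape(-1,3)
    for l,z,x,y in (("drum",49,448,-285),("nut",42,552,-295),("Rnut",148,516,97)):
        m=(abs(P[:,2]-z)<5)&(np.hypot(P[:,0]-x,P[:,1]-y)<45)
        if m.sum()>8: print(n,l,m.sum(),np.median(P[m,2]).round(1),cv2.minEnclosingCircle(P[m][:,:2].astype(np.float32)))
E
```

```text
time: 22.75
tcp_pos: [448.1, -284.4, 11.3]
tool_rot: [-0.0, 0.047, 0.999, -0.0]
contact_force: [-1.0, 0.2, 0.5]
grip_width: 72.5
t 22.75 yaw 174.63 j7 1.63 tq7 -0.00
tcp_pos [ 448.1  -284.45   11.3 ]
contact_force [-0.95  0.23  0.55]
torque [-0.    0.03 -0.01]
grip_width 72.48
time: 23.75
tcp_pos: [447.5, -284.2, 230.5]
tool_rot: [-0.001, 0.047, 0.999, 0.0]
contact_force: [-0.6, -0.4, -0.2]
grip_width: 72.6
t 23.75 yaw 174.63 j7 1.84 tq7 0.01
tcp_pos [ 447.52 -284.17  230.53]
contact_force [-0.58 -0.43 -0.22]
torque [-0.01  0.04 -0.03]
grip_width 72.56
wrist drum 1619 48.7 ((446.8155212402344, -283.7540588378906), 31.040990829467773)
wrist nut 1188 41.5 ((552.4700927734375, -295.2661437988281), 25.93596649169922)
scene drum 150 48.3 ((445.2202453613281, -282.71697998046875), 32.99117660522461)
scene nut 109 41.2 ((551.467041015625, -294.5113525390625), 28.033042907714844)
scene Rnut 205 146.7 ((512.5307006835938, 95.6783676147461), 26.937536239624023)
side drum 118 49.3 ((447.59564208984375, -282.8753662109375), 33.29026412963867)
side nut 94 42.9 ((551.393310546875, -294.1320495605469), 27.23631477355957)
side Rnut 212 148.4 ((514.3887939453125, 97.7357177734375), 26.85799217224121)
```

View pics/wrist8.png

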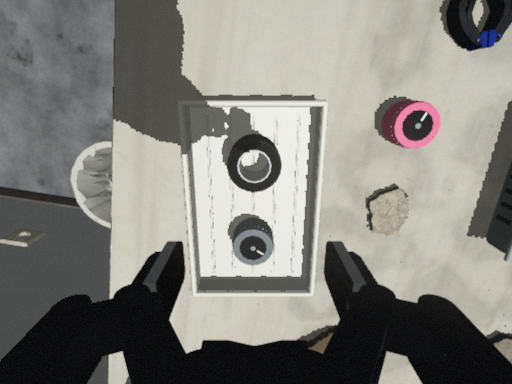

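View pics/scene8.png

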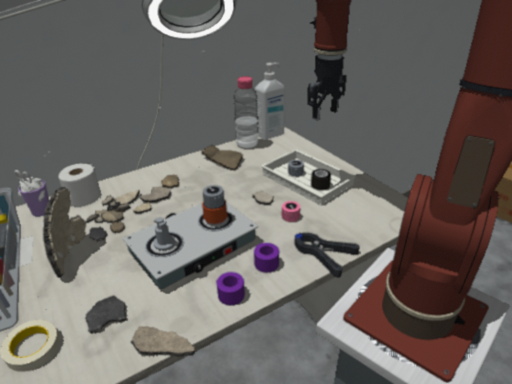

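The wrist picture shows the drum at (254,163) and the nut at (253,245), both upright inside the tray. The fingers are clear of everything. In the scene picture the red drum and its nut are on their spindle at (213,205), and the sherd is still at (262,197).

```bash
python3 - <<'E'
from station import robot
print(robot.close_job())
E
```

```text
the job is handed in; nothing more can be done
None
```

The worn drum and its hand nut are both in the white tray, and I handed the job in after about 24 s of the 64 s allowed. No verdict was reported.

**Nut:** The left nut gave anticlockwise seen from above, with about 0.1 N m at first and no stop met. I turned it about 132° and lifted it off. The wrist moment stayed around 0.2 N m at most. One brief reading of 1.3 N m on the last joint came while the turn was stopping; the wrist moment then was 0.01 N m, so I took it as the arm braking.

**Lifting:** At the start of the nut's lift the pull reached 8 N for a moment, then fell to the nut's own weight. The drum came straight up off the spindle. I lowered it until the force showed the tray floor, then let go.

**Last checks:**

| Part | Position (mm) | Top (mm) | What the tops and views show |
|---|---|---|---|
| Worn drum | (447, -284) | 49 | upright on the tray floor, about 53 mm from the tray's middle |
| Worn drum's nut | (552, -295) | 42 | upright on the tray floor, about 52 mm from the tray's middle |
| Red drum's nut | (514, 97) | about 148 | still on its spindle, over the red drum |

- **Sherd:** it looks to be where it was at the start. I judged this by eye in the pictures and did not measure it.
- **Gripper:** it is empty, about 230 mm above the desk, and touches nothing.
- **Disagreement:** the cameras differ by 2 to 3 mm on the same points, about what the calibration allows.

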